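Reset the proofer's tripped thermostat with the reset pin

TASK

The proofer's control box has tripped. Pick the blue-handled reset pin out of its rack and, touching the box with nothing but the pin, slowly slide the dust shutter fully open by its orange rib, push the red button at the bottom of the little well fully in and hold it there for a good second, then slide the shutter shut again. Lay the pin back in its two saddles as it lay, tip the same way; be gentle with the box and do not shift or topple the jars, shakers and timer.

Things in the scene. Friction and masses are not known exactly. Their poses are not given: they have to be found in the camera images.
- box: white control box, steel front, fixed; 130 mm deep (x), 200 wide (y), 115 high. Origin: centre of its underside; x runs from front to back, y left, z up; the front face is x = -0.065 m. The shutter track's frame (6 mm proud) spans y -0.030 to +0.075, z 0.045 to 0.095 m. Right of it a display, lamps and a black dial 10 mm proud (y -0.064, z 0.036 m), all fixed.
- well (a point): centre of the mouth of the round well, 22 mm across, in the front face of the box (box frame [-0.065, 0, 0.070] m); axes as the box. The well runs straight in along the box's +x; the red button (18 mm across) fills it, its face 12 mm behind the front face.
- reset_button (a joint): how far the red button is pushed in along the box's +x, m: 0 out, 0.006 fully in. Spring: moves at about 1.5 N, fully in at about 4.5 N, comes out again when released.
- shutter (a joint): how far the shutter has been slid to the box's left (+y), m: 0 shut (at most 6 mm at the start), 0.045 fully open. Steel plate 40 mm wide, 42 mm high, 4 mm proud of the front face, in front of the well; stays where it is left, slides with about 1.2 N.
- rib (a point): middle of the shutter's orange rib, at the height of the well; moves with the shutter; axes as the box. The rib is an upright fin 6 mm wide (y), 30 mm high, from 3.5 to 20.5 mm in front of the box's front face; this point is 12 mm in front of it. It can be pushed from either side; with the shutter shut (0) it stands right in front of the well's centre.
- pin: reset pin, 180 mm, 70 g: square blue handle 16 x 16 mm from x = -0.070 to +0.045 m, then a round steel shaft 10 mm across with rounded end at x = +0.110 m. Origin on its axis near the centre of mass (grip here); x along the pin to the tip, z up. Lies level in the rack, its axis 50 mm above the counter, within 5 mm and 0.05 rad of the rack's middle line.
- pin_tip (a point): the rounded end of the pin's shaft, 0.110 m from the pin's origin; axes as the pin.
- rack: wooden pin rack, fixed, left or right of the box: foot 160 x 70 x 10 mm; two U saddles 10 mm thick, 30 mm wide inside, walls to z = 0.058 m: at x = -0.060 m (floor z 0.042, for the handle) and x = +0.062 m (floor z 0.045, for the shaft). Origin: centre of its underside; x along the pin to its tip. The pin's proper place: its origin at rack [-0.010, 0, 0.050] m, x along the rack's x.
- red_jar: jam jar, red with a cream lid, 59 mm across, 66 mm tall; stands in front of the box, to its left (+y of the box). Origin at the centre of its underside. Loose bystander: leave it alone.
- amber_jar: jam jar, amber with a pale grey lid, 59 mm across, 66 mm tall; stands in front of the box, to its right. Origin at the centre of its underside. Loose bystander: leave it alone.
- flour_shaker: white round shaker with a perforated dome, 69 mm across, 118 mm tall; stands on the side of the counter where the rack is not. Origin at the centre of its underside. Loose bystander: leave it alone.
- sugar_shaker: slim white pourer, 60 mm across, 122 mm tall; stands beside the box on its left (+y). Origin at the centre of its underside. Loose bystander: leave it alone.
- timer: cream round kitchen timer, 66 mm across, 60 mm tall; stands beside the box on its right. Origin at the centre of its underside. Loose bystander: leave it alone.
Mind the look-alikes: they are no part of the job. What is shaped like the rack but yellow is not meant.

How it is judged:
By the outcome, as a careful person would: the job done as asked, in the order asked, and still so for the second after the job is handed in, with the robot touching nothing.
It also fails if it takes over 72 s, if anything falls off the work surface, if the arm or the gripper's body presses on something with over 40 N, if the wrist force passes 120 N, or if a joint passes its speed limit or range.

ROBOT

A 7-joint arm with a two-finger parallel gripper is mounted at the origin on a cart in front of the work surface, level with it; the furniture and walls round the work are solid. World frame = base frame: x ahead of the robot, y to its left, z up, the work surface at z = 0. Lengths are in mm, angles in rad, forces in N, time in s.
With the tool pointing down it reaches from about 425 to 1025 mm from the base axis. Payload 9.4 kg.
Tool frame: the origin (TCP) lies between the finger pads; the fingertips stand 14 mm ahead of it and the grasp point (between the pads) lies 5 mm behind it; z points along the fingers, y is the line along which they close (so a half turn about z gives the same grasp; the last joint's range is limited). The gripper opens to 85 mm and grips with 20 to 120 N. Pads are 22 mm wide; open, the fingers measure 114 mm over their backs; the gripper's body (76 mm by 85 mm) begins 54 mm behind the grasp point. The pads swing forward as they close: fully open they stand 13 mm farther back than shut.
Start: joints at [1.183, 0.599, -0.003, 1.599, 0.002, 0.943, -0.08], TCP at [221.711, -690.267, 245.275] pointing down, gripper open.
Joint ranges: [-2.57, 2.57], [-0.35, 1.97], [-1.29, 1.29], [0.11, 2.56], [-1.05, 4.19], [0.11, 1.86], [-2.63, 2.63]. Speed limits (rad/s): [2.22, 2.22, 3.01, 3.01, 3.14, 3.14, 3.14].

INTERFACE

Orientations are given as a 3x3 rotation matrix whose columns are the frame's x, y, z axes.
In Python, from rig import manip gives the robot as it stands.
- The arm moves only by the tool jog_arm, never from a script. Its argument "moves" is a list of rows, each a list of 3 entries, a list of its own where there are three numbers: the opening, from 0 (shut) to 1 (fully open), then the shift along the tool's x, y, z normalised to -1 to 1, where 1 is 0.3 m, then the turn about the tool's z normalised to -1 to 1, where 1 is 90 degrees. In form: [[claw, [x, y, z], twist], ...]. A call has 1 to 20 rows; each row is the pose to reach, as a shift and turn from the pose commanded when the call began, along the tool's axes at that moment; what a row does not reach only later rows make up. A row lasts 1/12 s, in which the tool goes at most 41.7 mm and 7.16 degrees, less where a joint would pass 70% of its speed; a pose out of reach is approached as far as the arm can. A call with a number of a shift or a turn outside -1 to 1 is refused whole. A call with a gripper value outside its range is refused whole. The fingers move at their own pace and stop on an object; "grip_force" is the grip in N (left out, the last holds). Time passes only in rows, so rows that repeat a pose let the fingers close. It gives the time, the measured TCP pose, the force, the opening and the grip force at its end, in the units of the state.
- manip.sense(): the state, without advancing time (a new reading comes with each control period).
- manip.camera(name): name is "scene" or "top" or "wrist"; returns the picture (400x640x3 uint8, red, green, blue); there is no depth.
- manip.camera_info(name): a dict with "fx", "fy", "cx", "cy" (pixels), "rvec" (rotation vector, rad) and "tvec" (3), from world to camera coordinates, as OpenCV has them; the wrist camera has in their place "hand_eye" (4x4, takes a point from camera to tool coordinates, whose origin is the TCP and whose axes are the flange's). Camera axes: x right, y down, z forward; pixel columns grow to the right and rows downward; lengths in mm; the calibration is good to about 2 mm. A picture is of the moment at which its call begins: read the wrist's pose just before it. camera_info takes no time and is no camera call.
- manip.sign_off(): hands the job in; it is judged then, once.
Trained networks look in the newest picture that a camera, given by its name, has taken for a name from the list of things; names that differ only in an ending like _2 or _b are one class to them, and where a whole thing is asked for, a point or a joint stands for the part that bears it (a point fixed in the world has none). Each returns a list of dicts, best first, with "p" (0 to 1); they miss things now and then, are a little off and sometimes report something else, mostly with a low value. They report only what shows in the picture. A call takes as long as a camera call. They do not tell look-alikes from the thing itself.
- manip.regions_of(query, camera): "region" (400x640 bool, what is visible of it) and "centre" ([row, column] in pixels, amid what is visible of it).
The state is a dict: "time": time; "q": joint angles; "qvel": joint speeds; "effort": joint torques, N m; "eef_pos": TCP position; "orientation": TCP orientation; "ft_force": force on the tool from outside, world axes, zero at the start; "wrist_torque": the same for the moment, N m; "grip_width": finger opening in mm; "grasp_force": force on a finger pad.
Only numpy, scipy, OpenCV 4.12 (cv2) and the standard library are available. Lean on these libraries where they do the work, as an engineer would, in place of code of your own. Each camera call takes 0.05 s, during which the arm holds its last target. There are 200 camera calls.

## Working session

There is one attempt and no reset: what is moved stays moved. The work goes in short steps, Python scripts to look and compute and a tool call to move; the robot and the scene stay as the last step left them, time stands still between calls to the robot, and variables do not carry over. Pictures are saved under pics/ and viewed, at most 10 in all, crops included, and the job is handed in when it is done.

Besides the shell and the picture viewer there is one more tool, called by a JSON object that holds its "fn" and its "kwargs". jog_arm: Moves the arm, as the interface text tells. Scaled input: -1 to 1 covers 0.3 m each way for a shift and 90 degrees each way for a turn. Its arguments: {"type":"object","properties":{"moves":{"type":"array","items":{"type":"array"}},"grip_force":{"type":"number"}},"required":["moves"]}

```bash
mkdir -p pics; python3 - <<'E'
from rig import manip
import cv2,numpy as np
s=manip.sense();print(s['time'],s['eef_pos'],np.round(s['orientation'],3).tolist(),s['ft_force'])
for c in ['scene','top']:
    im=manip.camera(c);cv2.imwrite(f'pics/{c}0.png',im[:,:,::-1]);print(c,manip.camera_info(c))
    for q in ['box','rack','pin','red_jar','amber_jar','flour_shaker','sugar_shaker','timer','shutter','rib']:
        try: print(q,[(round(d['p'],2),np.round(d['centre']).tolist()) for d in manip.regions_of(q,c)][:3])
        except Exception as e: print(q,e)
print(manip.camera_info('wrist'))
E
```

```text
0.0 [ 221.53986164 -689.85663194  244.43096249] [[0.952, 0.306, -0.001], [0.306, -0.952, 0.001], [-0.0, -0.002, -1.0]] [-0.54059159 -0.39404496  0.53979976]
scene {'fx': 361.3317862327985, 'fy': 361.3317862327985, 'cx': 320.178537934068, 'cy': 207.21461042920984, 'rvec': array([ 0.6194276 , -2.37351976,  1.48893974]), 'tvec': array([ 602.92451308,  102.72801569, 1536.89928127])}
box [(0.68, [194.0, 313.0]), (0.65, [180.0, 383.0]), (0.34, [229.0, 329.0])]
rack [(0.92, [235.0, 323.0]), (0.75, [301.0, 276.0])]
pin [(0.63, [215.0, 322.0]), (0.45, [231.0, 327.0])]
red_jar [(0.68, [214.0, 323.0])]
amber_jar [(0.44, [194.0, 347.0])]
flour_shaker [(0.49, [174.0, 384.0])]
sugar_shaker [(0.74, [205.0, 293.0])]
timer []
shutter [(0.68, [175.0, 383.0]), (0.47, [228.0, 329.0])]
rib [(0.48, [196.0, 324.0])]
top {'fx': 445.59857928597035, 'fy': 445.59857928597035, 'cx': 311.72057345331837, 'cy': 203.96725576328535, 'rvec': array([ 2.1611819 , -2.02101707,  0.24462498]), 'tvec': array([ 165.770685  ,  599.978963  , 1571.18243751])}
box [(0.74, [182.0, 346.0])]
rack [(0.65, [242.0, 168.0]), (0.64, [229.0, 282.0])]
pin [(0.71, [229.0, 278.0])]
red_jar [(0.63, [215.0, 309.0])]
amber_jar [(0.62, [215.0, 376.0])]
flour_shaker [(0.6, [181.0, 351.0]), (0.59, [244.0, 452.0])]
sugar_shaker [(0.49, [175.0, 313.0])]
timer [(0.48, [189.0, 383.0]), (0.31, [230.0, 280.0])]
shutter []
rib [(0.21, [181.0, 350.0])]
{'fx': 308.11471171784757, 'fy': 308.11471171784757, 'cx': 322.76894757653866, 'cy': 195.17847575643583, 'hand_eye': array([[ 7.72177432e-04, -9.58117413e-01, -2.86374626e-01,
         7.28517319e+01],
       [ 9.99999540e-01,  5.76797553e-04,  7.66608761e-04,
         3.80871265e-01],
       [-5.69321020e-04, -2.86375086e-01,  9.58117418e-01,
        -1.29922829e+02],
       [ 0.00000000e+00,  0.00000000e+00,  0.00000000e+00,
         1.00000000e+00]])}
```

View pics/scene0.png

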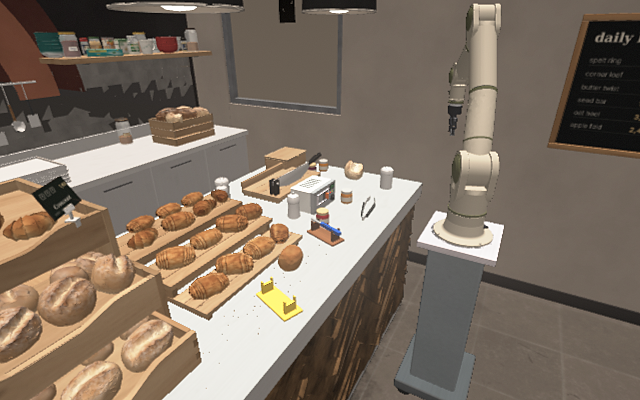

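View pics/top0.png

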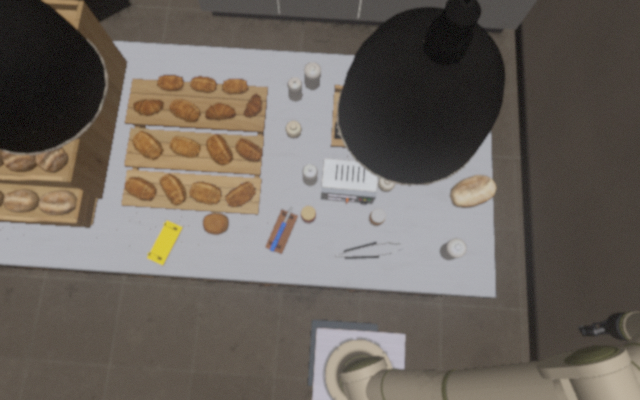

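Top view: the brown rack with the blue pin is at (282,231). The look-alike is the yellow rack at (165,242), so it isn't the one. Box is at (350,181), red jar (309,214), amber jar (377,216), flour shaker (455,248), sugar shaker (310,173), timer (387,183). Next I'll turn these into coarse world positions and confirm the rack in an enlarged crop.

```bash
cat > h.py <<'E'
import cv2,numpy as np
from rig import manip
def ray(cam,uv,s=None):
    i=manip.camera_info(cam);d=np.array([(uv[0]-i['cx'])/i['fx'],(uv[1]-i['cy'])/i['fy'],1.])
    if cam=='wrist':
        H=i['hand_eye'];R=np.array(s['orientation']);return R@H[:3,3]+s['eef_pos'],R@H[:3,:3]@d
    R=cv2.Rodrigues(i['rvec'])[0];return -R.T@i['tvec'],R.T@d
def at_z(cam,uv,z,s=None):
    o,d=ray(cam,uv,s);return o+d*(z-o[2])/d[2]
def proj(cam,P,s=None):
    i=manip.camera_info(cam);P=np.atleast_2d(P).astype(float)
    if cam=='wrist':
        H=i['hand_eye'];R=np.array(s['orientation'])@H[:3,:3];o=np.array(s['orientation'])@H[:3,3]+s['eef_pos']
    else:
        R=cv2.Rodrigues(i['rvec'])[0].T;o=-R@i['tvec']
    c=(P-o)@R;return np.c_[c[:,0]/c[:,2]*i['fx']+i['cx'],c[:,1]/c[:,2]*i['fy']+i['cy']]
E
python3 - <<'E'
from h import *
for n,uv,z in [('rack',(282,231),30),('box',(350,181),90),('red',(309,214),66),('amb',(377,216),66),('flour',(455,248),100),('sugar',(310,173),110),('timer',(387,183),60)]:
    print(n,np.round(at_z('top',uv,z)))
# pin ends
print(at_z('top',(272,248),58),at_z('top',(291,211),50))
im=cv2.imread('pics/top0.png')[150:270,250:410]
cv2.imwrite('pics/c1.png',cv2.resize(im,None,fx=5,fy=5,interpolation=cv2.INTER_CUBIC))
E
```

```text
rack [487. 310.  30.]
box [680.  70.  90.]
red [550. 213.  66.]
amb [560. -37.  66.]
flour [ 455. -311.  100.]
sugar [694. 219. 110.]
timer [690. -71.  60.]
[417.00919116 338.67799053  58.        ] [560.74369508 281.03662275  50.        ]
```

View pics/c1.png

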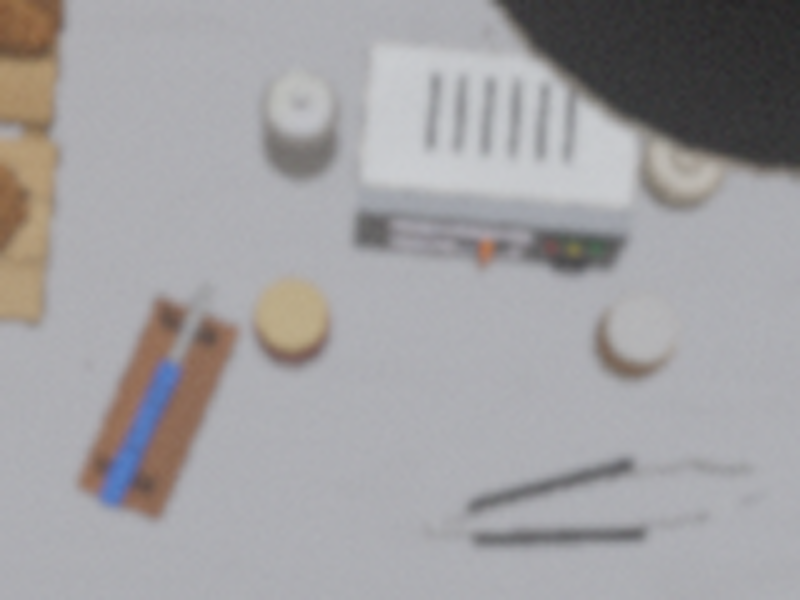

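Confirmed: the brown rack's pin is blue, with its tip pointing away from the robot and to the right. I'll move towards a viewpoint over the box front, keeping height to clear the flour shaker.

{"fn": "jog_arm", "kwargs": {"moves": [[1, [0.98, -0.98, 0], 0], [1, [0.98, -0.98, 0], 0], [1, [0.98, -0.98, 0], 0], [1, [0.98, -0.98, 0], 0], [1, [0.98, -0.98, 0], 0], [1, [0.98, -0.98, 0], 0], [1, [0.98, -0.98, 0], 0], [1, [0.98, -0.98, 0], 0], [1, [0.98, -0.98, 0], 0], [1, [0.98, -0.98, 0], 0], [1, [0.98, -0.98, 0], 0]]}}

```text
time: 2.02
eef_pos: [416.0, -312.8, 245.6]
orientation: [[0.949, 0.315, 0.002], [0.315, -0.949, 0.003], [0.003, -0.002, -1.0]]
ft_force: [0.0, 0.2, 0.3]
grip_width: 85.6
grasp_force: 0.0
```

{"fn": "jog_arm", "kwargs": {"moves": [[1, [0.98, -0.98, 0], 0.44], [1, [0.98, -0.98, 0], 0.44], [1, [0.98, -0.98, 0], 0.44], [1, [0.98, -0.98, 0], 0.44], [1, [0.98, -0.98, 0], 0.44], [1, [0.98, -0.98, 0], 0.44], [1, [0.98, -0.98, 0], 0.44], [1, [0.98, -0.98, 0], 0.44], [1, [0.98, -0.98, 0], 0.44], [1, [0.98, -0.98, 0], 0.44], [1, [0.98, -0.98, 0], 0.44], [1, [0.98, -0.98, 0], 0.44], [1, [0.98, -0.98, 0], 0.44]]}}

```text
time: 3.1
eef_pos: [601.5, 49.2, 245.0]
orientation: [[0.929, -0.37, -0.001], [-0.37, -0.929, -0.001], [-0.0, 0.001, -1.0]]
ft_force: [0.1, -1.9, -0.5]
grip_width: 85.7
grasp_force: 0.0
```

```bash
python3 - <<'E'
from h import *
import pickle
s=manip.sense();print(s['time'],s['eef_pos'],np.round(s['orientation'],3).tolist(),s['q'],s['qvel'])
im=manip.camera('wrist');cv2.imwrite('pics/w1.png',im[:,:,::-1]);pickle.dump(s,open('s1.pkl','wb'))
for q in ['box','rack','pin','red_jar','amber_jar','sugar_shaker','timer','shutter','rib']:
    print(q,[(round(d['p'],2),np.round(d['centre']).tolist()) for d in manip.regions_of(q,'wrist')][:3])
E
```

```text
3.1 [601.49756798  49.18348793 244.96368277] [[0.929, -0.37, -0.001], [-0.37, -0.929, -0.001], [-0.0, 0.001, -1.0]] [-0.24085954  0.45412793  0.09317307  1.89086128 -0.05627726  0.79987248
 -2.0680039 ] [ 0.02920682 -0.01261049  0.02073333  0.01956614  0.00251586  0.00048172
  0.00056429]
box [(0.88, [96.0, 255.0])]
rack [(0.84, [276.0, 161.0])]
pin [(0.8, [280.0, 153.0])]
red_jar [(0.94, [246.0, 204.0])]
amber_jar [(0.64, [169.0, 411.0])]
sugar_shaker [(0.88, [147.0, 103.0])]
timer [(0.79, [32.0, 399.0])]
shutter [(0.62, [184.0, 292.0])]
rib []
```

View pics/w1.png

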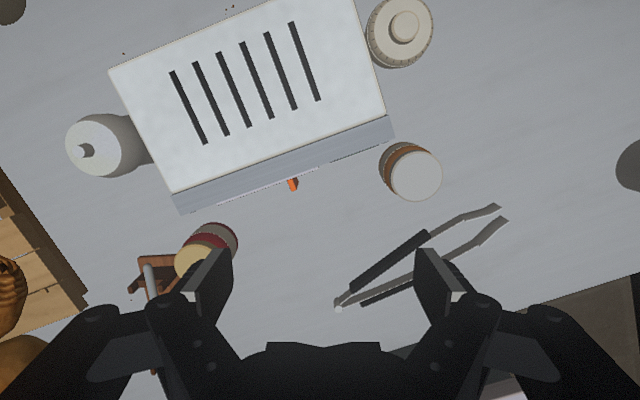

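Wrist view: box top is visible, with back-left corner (108,72), white lid front edge (173,192)–(388,116), grey strip outer edge (181,214)–(393,139) and orange rib at (293,184). The red jar is at (205,245), amber jar (415,172), and the pin and rack are partly hidden at lower left.

```bash
python3 - <<'E'
from h import *
import pickle
s=pickle.load(open('s1.pkl','rb'))
f=lambda uv,z:np.round(at_z('wrist',uv,z,s)[:2],1)
P={k:f(uv,115) for k,uv in dict(BL=(108,72),FLw=(173,192),FLs=(181,214),FRw=(388,116),FRs=(393,139)).items()};print(P)
d=lambda a,b:np.linalg.norm(P[a]-P[b])
print(d('BL','FLw'),d('BL','FLs'),d('FLs','FRs'),d('FLw','FRw'))
v=P['FLs']-P['FRs'];print('yaw',np.arctan2(-v[0],v[1]))
v=P['FLw']-P['FRw'];print('yaw',np.arctan2(-v[0],v[1]))
print('rib',f((293,184),85),f((293,190),85),f((289,180),85))
print('red',f((194,262),66),'amb',f((416,176),66))
im=cv2.imread('pics/w1.png')[90:240,160:410]
cv2.imwrite('pics/c2.png',cv2.resize(im,None,fx=3.2,fy=3.2,interpolation=cv2.INTER_CUBIC))
E
```

```text
{'BL': array([753.4, 169.8]), 'FLw': array([648.4, 171.3]), 'FLs': array([627.7, 174.9]), 'FRw': array([640.1, -24.2]), 'FRs': array([620.9, -22.3])}
105.01071373912283 125.80341807757047 197.31720654823798 195.67610993680347
yaw -0.034469100999508354
yaw -0.04242976273277218
rib [609.9  76.3] [604.4  78.7] [615.   78.3]
red [564.2 218.3] amb [567.1 -40.9]
```

View pics/c2.png

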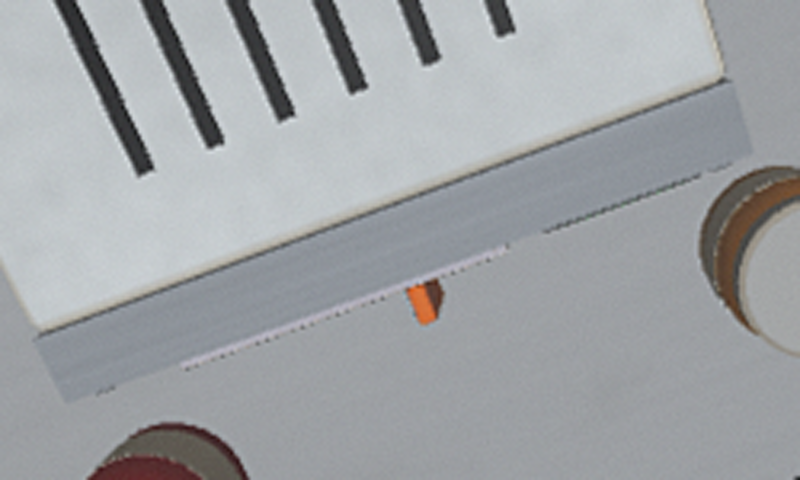

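The rib sits at about 0 along the frame, so the shutter is near shut. The box front centre is roughly (624,76) with yaw −0.04. I'll go look at the pin up close.

{"fn": "jog_arm", "kwargs": {"moves": [[1, [-0.84, -0.65, 0], 0], [1, [-0.84, -0.65, 0], 0], [1, [-0.84, -0.65, 0], 0], [1, [-0.84, -0.65, 0], 0], [1, [-0.84, -0.65, 0], 0], [1, [-0.84, -0.65, 0.15], 0], [1, [-0.84, -0.65, 0.15], 0], [1, [-0.84, -0.65, 0.15], 0], [1, [-0.84, -0.65, 0.15], 0], [1, [-0.84, -0.65, 0.15], 0], [1, [-0.84, -0.65, 0.15], 0]]}}

```text
time: 4.52
eef_pos: [440.2, 323.8, 200.3]
orientation: [[0.929, -0.371, 0.0], [-0.371, -0.929, -0.001], [0.0, 0.0, -1.0]]
ft_force: [-0.2, -0.9, 0.5]
grip_width: 85.3
grasp_force: 0.0
```

```bash
python3 - <<'E'
from h import *
import pickle
s=manip.sense();print(s['time'],s['eef_pos'],np.round(s['orientation'],3).tolist())
im=manip.camera('wrist');cv2.imwrite('pics/w2.png',im[:,:,::-1]);pickle.dump(s,open('s2.pkl','wb'))
hsv=cv2.cvtColor(im,cv2.COLOR_RGB2HSV);m=cv2.inRange(hsv,(105,130,60),(125,255,255))
r=cv2.minAreaRect(cv2.findNonZero(m));b=cv2.boxPoints(r);print(m.sum()/255,b)
for q in b: print(np.round(at_z('wrist',q,58,s),1))
for q in ['rack','pin']:
    print(q,[(round(d['p'],2),np.round(d['centre']).tolist()) for d in manip.regions_of(q,'wrist')][:3])
E
```

```text
4.5167 [440.23579599 323.84229815 200.28114974] [[0.929, -0.371, 0.0], [-0.371, -0.929, -0.001], [0.0, 0.0, -1.0]]
2015.0 [[302.47003  96.10396]
 [320.07043  95.38066]
 [325.22577 220.82634]
 [307.62537 221.54964]]
[519.6 310.   58. ]
[514.7 296.   58. ]
[408.1 333.5  58. ]
[413.6 349.3  58. ]
rack [(0.74, [132.0, 313.0]), (0.73, [113.0, 305.0]), (0.58, [320.0, 19.0])]
pin [(0.8, [130.0, 316.0])]
```

View pics/w2.png

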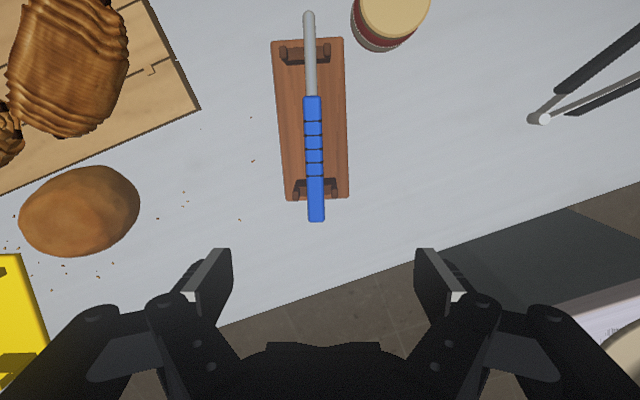

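The pin lies in the brown rack: blue handle from (313,96) to (316,221), tip at (309,12). Rack foot corners are about (271,40), (343,37), (349,196), (287,200).

```bash
python3 - <<'E'
from h import *
import pickle
s=pickle.load(open('s2.pkl','rb'))
f=lambda uv,z:at_z('wrist',uv,z,s)[:2]
im=cv2.imread('pics/w2.png')
hsv=cv2.cvtColor(im,cv2.COLOR_BGR2HSV);m=cv2.inRange(hsv,(105,130,60),(125,255,255))
ys,xs=np.nonzero(m)
rows=np.arange(100,218,6);mid=[xs[ys==r].mean()+0 for r in rows]
P=np.array([f((u,r),58) for u,r in zip(mid,rows)]);vx,vy,x0,y0=cv2.fitLine(P.astype(np.float32),cv2.DIST_L2,0,.01,.01).ravel()
print('pin yaw',np.arctan2(vy,vx) if vx>0 else np.arctan2(-vy,-vx),'pt',x0,y0)
u=np.array([vx,vy])*np.sign(vx)
F,B,T=f((311.5,95.5),58),f((316.5,221.5),58),f((308.5,11),51)
print('front,back,tip',F,B,T,'origin est',F-45*u,B+70*u,T-110*u)
m2=cv2.inRange(hsv,(2,90,50),(15,220,190));n,l,st,c=cv2.connectedComponentsWithStats(m2)
for r in [60,80,100,130,160,180]:
    q=np.nonzero(m2[r,255:365])[0]+255;L,R=f((q.min(),r),10),f((q.max()+1,r),10);print(r,q.min(),q.max(),L,R,np.linalg.norm(L-R))
for q in [(271,40),(343,37),(349,196),(287,200)]:print(np.round(f(q,10),1))
E
```

```text
pin yaw -0.3503199 pt 467.4466 321.0218
front,back,tip [517.26613263 302.75618444] [410.55395656 341.43858829] [578.1087701 280.6499916] origin est [474.99929837 318.20010839] [476.30236202 317.41470828] [474.78983852 318.40180358]
60 272 343 [562.89145383 326.76852385] [537.3479393  262.61728404] 69.04963941703843
80 274 344 [545.75405836 332.40593869] [520.12472818 268.04414168] 69.27700541224527
100 276 345 [528.00895096 338.24326279] [502.29074987 273.66344581] 69.51243505835384
130 279 346 [500.17918652 347.39797519] [474.51034462 282.9501736 ] 69.37152566934235
160 282 347 [470.78594439 357.06699983] [445.16924722 292.75862607] 69.22269937776977
180 284 347 [450.25554535 363.82055677] [424.93901818 300.27160272] 68.40611162727106
[579.1 320.4]
[556.4 256.5]
[407.8 305.5]
[428.5 369.8]
```

Pin origin ≈ (475.3, 318), yaw −0.35. Rack yaw ≈ −0.32. Going down to grip with TCP at z 45.

{"fn": "jog_arm", "kwargs": {"grip_force": 70, "moves": [[1, [0.116, -0.025, 0.1], -0.019], [1, [0.116, -0.025, 0.2], -0.019], [1, [0.116, -0.025, 0.3], -0.019], [1, [0.116, -0.025, 0.4], -0.019], [1, [0.116, -0.025, 0.48], -0.019], [1, [0.116, -0.025, 0.518], -0.019], [1, [0.116, -0.025, 0.518], -0.019], [0, [0.116, -0.025, 0.518], -0.019], [0, [0.116, -0.025, 0.518], -0.019], [0, [0.116, -0.025, 0.518], -0.019], [0, [0.116, -0.025, 0.518], -0.019], [0, [0.116, -0.025, 0.518], -0.019], [0, [0.116, -0.025, 0.518], -0.019], [0, [0.116, -0.025, 0.518], -0.019], [0, [0.116, -0.025, 0.518], -0.019], [0, [0.116, -0.025, 0.518], -0.019], [0, [0.116, -0.025, 0.518], -0.019], [0, [0.116, -0.025, 0.518], -0.019]]}}

```text
time: 6.17
eef_pos: [475.4, 318.3, 45.8]
orientation: [[0.939, -0.343, 0.001], [-0.343, -0.939, 0.001], [0.001, -0.001, -1.0]]
ft_force: [-0.6, -0.8, 8.7]
grip_width: 14.9
grasp_force: 68.1
```

{"fn": "jog_arm", "kwargs": {"moves": [[0, [0, 0, -0.05], 0], [0, [0, 0, -0.12], 0], [0, [0, 0, -0.22], 0], [0, [0, 0, -0.33], 0], [0, [0.03, 0.1, -0.33], 0], [0, [0.07, 0.2, -0.33], -0.05], [0, [0.1, 0.3, -0.33], -0.1], [0, [0.14, 0.42, -0.33], -0.15], [0, [0.18, 0.54, -0.33], -0.2], [0, [0.22, 0.66, -0.33], -0.2], [0, [0.25, 0.76, -0.3], -0.2], [0, [0.277, 0.825, -0.25], -0.2], [0, [0.277, 0.825, -0.215], -0.2], [0, [0.277, 0.825, -0.215], -0.2]]}}

```text
time: 7.33
eef_pos: [467.6, 55.3, 108.3]
orientation: [[0.999, -0.039, -0.002], [-0.039, -0.999, -0.001], [-0.002, 0.001, -1.0]]
ft_force: [-0.2, 0.7, -0.5]
grip_width: 15.0
grasp_force: 68.6
```

```bash
python3 - <<'E'
from h import *
import pickle
s=manip.sense();print(s['time'],s['eef_pos'],np.round(s['orientation'],4).tolist(),s['qvel'])
im=manip.camera('wrist');cv2.imwrite('pics/w3.png',im[:,:,::-1]);pickle.dump(s,open('s3.pkl','wb'))
E
```

```text
7.3333 [467.5553131   55.32148823 108.25754474] [[0.9992, -0.0393, -0.002], [-0.0393, -0.9992, -0.0008], [-0.002, 0.0009, -1.0]] [-0.03748175 -0.02590414 -0.02083941 -0.02809008 -0.00888322  0.04904537
 -0.00575917]
```

View pics/w3.png

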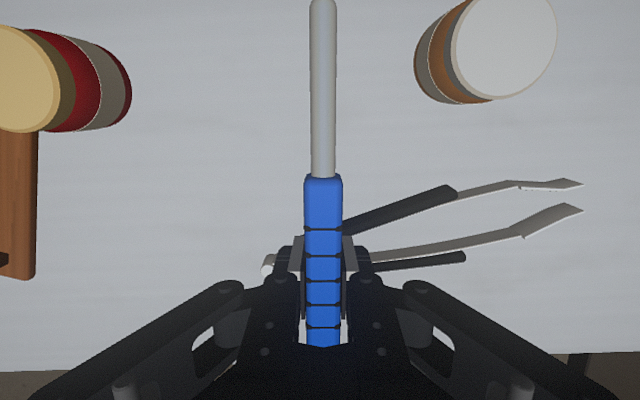

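The pin sits straight in the hand: tip at the top edge (323,0), handle front edge at row 175. One higher look with the camera right above the front edge will refine the box pose.

{"fn": "jog_arm", "kwargs": {"moves": [[0, [0, 0, -0.13], 0], [0, [0.05, -0.04, -0.26], 0], [0, [0.1, -0.08, -0.39], 0], [0, [0.15, -0.12, -0.52], 0], [0, [0.2, -0.16, -0.64], 0], [0, [0.25, -0.19, -0.64], 0], [0, [0.25, -0.19, -0.64], 0], [0, [0.25, -0.19, -0.64], 0]]}}

```text
time: 8.05
eef_pos: [545.3, 113.1, 302.4]
orientation: [[0.999, -0.034, 0.002], [-0.034, -0.999, 0.001], [0.001, -0.001, -1.0]]
ft_force: [-0.7, -0.4, -0.6]
grip_width: 14.2
grasp_force: 68.6
```

```bash
python3 - <<'E'
from h import *
import pickle
s=manip.sense();print(s['time'],s['eef_pos'],np.round(s['orientation'],4).tolist())
im=manip.camera('wrist');cv2.imwrite('pics/w4.png',cv2.resize(im[:240,:,::-1],None,fx=1.25,fy=1.25));cv2.imwrite('pics/w4full.png',im[:,:,::-1]);pickle.dump(s,open('s4.pkl','wb'))
E
```

```text
8.05 [545.31552949 113.07583375 302.44706384] [[0.9994, -0.0336, 0.0015], [-0.0336, -0.9994, 0.0008], [0.0015, -0.0009, -1.0]]
```

View pics/w4.png

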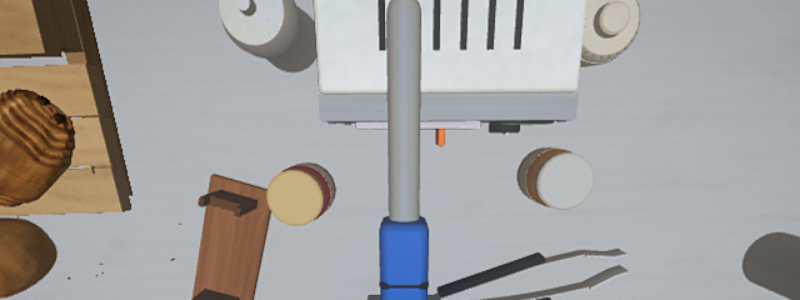

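The box front edge runs (256,98)–(462,97) in full-image pixels. The rib is at about (352,108), the dial at (403,102) and the frame rail at (285,100)–(384,100). Refining these at sub-pixel level.

```bash
python3 - <<'E'
from h import *
import pickle
s=pickle.load(open('s4.pkl','rb'))
im=cv2.imread('pics/w4full.png');g=cv2.GaussianBlur(cv2.cvtColor(im,cv2.COLOR_BGR2GRAY),(3,3),0).astype(float)
f=lambda uv,z:at_z('wrist',uv,z,s)[:2]
# side edges of steel strip
for r in [80,84,88,92]:
    a=np.diff(g[r]);L=250+np.argsort(-abs(a[250:270]))[:2];R=452+np.argsort(-abs(a[452:472]))[:2];print(r,L,a[L].round(),R,a[R].round(),f((L[0]+1,r),115),f((R[0]+1,r),115))
for c in [260,270,280,370,378,430,440,450]:
    print(c,g[68:108,c].astype(int).tolist())
h=cv2.cvtColor(im,cv2.COLOR_BGR2HSV);m=cv2.inRange(h,(3,150,120),(15,255,255));m[:90]=0;m[130:]=0
ys,xs=np.nonzero(m[:,330:380]);xs+=330;print('rib',ys.min(),ys.max())
for r in range(ys.min(),ys.max()+1): q=xs[ys==r];print(r,q.min(),q.max()+1,f(((q.min()+q.max()+1)/2,r),85))
E
```

```text
80 [254 253] [-8. -4.] [462 461] [7. 7.] [642.1211003  175.07337517] [635.51230657 -26.02383278]
84 [254 255] [-7. -6.] [461 462] [9. 5.] [638.48403926 175.42134384] [631.88536993 -25.40654655]
88 [255 254] [-8. -7.] [461 460] [7. 6.] [634.78955162 174.7978317 ] [628.20109636 -25.7581784 ]
92 [255 254] [-6. -4.] [460 461] [8. 6.] [631.1012517  175.14727476] [624.52305628 -25.13562885]
260 [222, 222, 221, 217, 208, 195, 172, 158, 161, 165, 165, 165, 164, 165, 166, 165, 165, 165, 164, 162, 163, 165, 167, 167, 166, 166, 166, 165, 159, 163, 177, 183, 181, 181, 181, 182, 183, 183, 182, 182]
270 [223, 224, 223, 219, 210, 194, 169, 156, 162, 167, 165, 164, 163, 164, 165, 166, 166, 165, 163, 162, 163, 166, 168, 168, 167, 166, 167, 165, 140, 111, 131, 172, 183, 181, 181, 181, 182, 182, 182, 181]
280 [223, 223, 223, 219, 211, 195, 172, 160, 163, 166, 164, 164, 164, 164, 165, 166, 166, 166, 164, 163, 163, 165, 167, 168, 167, 167, 169, 166, 141, 100, 91, 124, 162, 180, 184, 183, 182, 182, 181, 180]
370 [221, 221, 218, 211, 200, 179, 162, 164, 169, 168, 166, 165, 166, 167, 166, 167, 169, 170, 170
[... 753 characters left out ...]
60, 167, 168, 166, 165, 164, 163, 162, 163, 163, 164, 165, 165, 165, 165, 165, 165, 165, 165, 166, 165, 144, 117, 133, 170, 182, 180, 179, 179, 179, 179, 179, 179, 179]
rib 103 115
103 351 356 [617.62870367  77.06863186]
104 351 356 [616.59232084  77.07320867]
105 351 356 [615.55409923  77.0777936 ]
106 351 356 [614.51403396  77.08238668]
107 351 356 [613.47212009  77.08698791]
108 351 356 [612.4283527   77.09159734]
109 351 356 [611.38272684  77.09621497]
110 350 356 [610.35306398  77.64408118]
111 351 356 [609.28587982  77.10547494]
112 350 356 [608.25250512  77.65432754]
113 350 356 [607.19941055  77.65946445]
114 350 356 [606.14443253  77.66461055]
115 350 355 [605.10546766  78.21543832]
```

Box pose settled: well mouth ≈ (624.4, 75.3, 70), yaw ≈ −0.033, shutter ≈ 2 mm. Staging in front, to the right of the rib.

{"fn": "jog_arm", "kwargs": {"moves": [[0, [-0.1, 0.08, 0], 0], [0, [-0.215, 0.17, 0.05], 0], [0, [-0.215, 0.17, 0.17], 0], [0, [-0.215, 0.17, 0.3], 0], [0, [-0.215, 0.17, 0.43], 0], [0, [-0.215, 0.17, 0.56], 0], [0, [-0.215, 0.17, 0.68], 0], [0, [-0.215, 0.17, 0.76], 0], [0, [-0.215, 0.17, 0.788], 0], [0, [-0.215, 0.17, 0.788], 0], [0, [-0.215, 0.17, 0.788], 0], [0, [-0.215, 0.17, 0.788], 0], [0, [-0.215, 0.17, 0.788], 0]]}}

```text
time: 9.18
eef_pos: [479.6, 62.8, 66.5]
orientation: [[0.999, -0.036, 0.002], [-0.036, -0.999, 0.001], [0.002, -0.001, -1.0]]
ft_force: [-0.8, 1.0, -0.6]
grip_width: 15.0
grasp_force: 68.6
```

{"fn": "jog_arm", "kwargs": {"moves": [[0, [0.015, 0, 0.002], 0], [0, [0.03, 0, 0.002], 0], [0, [0.045, 0, 0.002], 0], [0, [0.06, 0, 0.002], 0], [0, [0.075, 0, 0.002], 0], [0, [0.075, 0, 0.002], 0], [0, [0.075, 0, 0.002], 0]]}}

```text
time: 9.77
eef_pos: [501.7, 61.8, 64.3]
orientation: [[0.999, -0.036, -0.0], [-0.036, -0.999, -0.0], [-0.0, 0.0, -1.0]]
ft_force: [-0.8, -0.8, -0.3]
grip_width: 15.2
grasp_force: 68.6
```

{"fn": "jog_arm", "kwargs": {"moves": [[0, [0, -0.01, 0], 0], [0, [0, -0.02, 0], 0], [0, [0, -0.027, 0], 0], [0, [0, -0.034, 0], 0], [0, [0, -0.04, 0], 0], [0, [0, -0.046, 0], 0], [0, [0, -0.052, 0], 0], [0, [0, -0.058, 0], 0], [0, [0, -0.064, 0], 0], [0, [0, -0.07, 0], 0], [0, [0, -0.076, 0], 0], [0, [0, -0.082, 0], 0], [0, [0, -0.088, 0], 0], [0, [0, -0.094, 0], 0], [0, [0, -0.1, 0], 0]]}}

```text
time: 11.02
eef_pos: [502.4, 92.0, 64.3]
orientation: [[0.999, -0.036, -0.0], [-0.036, -0.999, -0.0], [-0.0, 0.0, -1.0]]
ft_force: [-1.1, -1.5, 0.4]
grip_width: 15.0
grasp_force: 68.6
```

{"fn": "jog_arm", "kwargs": {"moves": [[0, [0, -0.006, 0], 0], [0, [0, -0.012, 0], 0], [0, [0, -0.018, 0], 0], [0, [0, -0.024, 0], 0], [0, [0, -0.03, 0], 0], [0, [0, -0.036, 0], 0], [0, [0, -0.042, 0], 0], [0, [0, -0.048, 0], 0], [0, [0, -0.054, 0], 0], [0, [0, -0.06, 0], 0], [0, [0, -0.066, 0], 0], [0, [0, -0.071, 0], 0], [0, [0, -0.075, 0], 0], [0, [0, -0.075, 0], 0]]}}

```text
time: 12.18
eef_pos: [503.5, 114.7, 64.4]
orientation: [[0.999, -0.036, 0.0], [-0.036, -0.999, 0.0], [0.0, -0.0, -1.0]]
ft_force: [0.4, -0.3, -1.8]
grip_width: 14.5
grasp_force: 68.6
```

{"fn": "jog_arm", "kwargs": {"moves": [[0, [0, -0.004, 0], 0], [0, [0, -0.007, 0], 0], [0, [0, -0.007, 0], 0]]}}

```text
time: 12.43
eef_pos: [503.6, 116.6, 64.4]
orientation: [[0.999, -0.036, 0.0], [-0.036, -0.999, 0.0], [0.0, -0.0, -1.0]]
ft_force: [0.0, -1.9, -1.2]
grip_width: 14.5
grasp_force: 68.6
```

{"fn": "jog_arm", "kwargs": {"moves": [[0, [0, -0.003, 0], 0], [0, [0, -0.005, 0], 0], [0, [0, -0.005, 0], 0]]}}

```text
time: 12.68
eef_pos: [503.6, 118.0, 64.4]
orientation: [[0.999, -0.036, 0.0], [-0.036, -0.999, 0.0], [0.0, -0.0, -1.0]]
ft_force: [-0.3, -1.2, -0.4]
grip_width: 14.6
grasp_force: 68.6
```

{"fn": "jog_arm", "kwargs": {"moves": [[0, [0, -0.003, 0], 0], [0, [0, -0.005, 0], 0], [0, [0, -0.005, 0], 0]]}}

```text
time: 12.93
eef_pos: [503.5, 118.9, 64.3]
orientation: [[0.999, -0.038, -0.0], [-0.038, -0.999, -0.001], [-0.0, 0.001, -1.0]]
ft_force: [-0.1, -4.1, -1.2]
grip_width: 15.0
grasp_force: 68.7
```

Force rose at the end stop, so the shutter is open. Moving the tip back and over in front of the well.

{"fn": "jog_arm", "kwargs": {"moves": [[0, [0, 0.01, 0], 0], [0, [-0.01, 0.02, 0], 0], [0, [-0.03, 0.04, 0], 0], [0, [-0.03, 0.07, 0], 0], [0, [-0.03, 0.1, 0], 0], [0, [-0.03, 0.12, -0.002], 0], [0, [-0.03, 0.13, -0.002], 0], [0, [-0.03, 0.13, -0.002], 0], [0, [-0.03, 0.13, -0.002], 0], [0, [-0.03, 0.13, -0.002], 0]]}}

```text
time: 13.77
eef_pos: [493.3, 81.1, 64.9]
orientation: [[0.999, -0.036, 0.0], [-0.036, -0.999, 0.0], [0.0, -0.0, -1.0]]
ft_force: [0.1, 0.5, -0.1]
grip_width: 14.7
grasp_force: 68.7
```

```bash
python3 - <<'E'
from h import *
s=manip.sense();print(s['time'],s['eef_pos'])
im=manip.camera('scene')
R=np.array(s['orientation']);tip=np.array(s['eef_pos'])+R@[110,0,-4.5];print(tip,proj('scene',tip),proj('scene',[[624.4,76.3,70],[624.4,76.3,0]]))
for q in ['shutter','reset_button']: print(q,[(round(d['p'],2),np.round(d['centre']).tolist()) for d in manip.regions_of(q,'scene')][:3])
cv2.imwrite('pics/sc2.png',cv2.resize(im[165:250,270:380,::-1],None,fx=7,fy=7,interpolation=cv2.INTER_CUBIC))
E
```

```text
13.7667 [493.33068448  81.08393459  64.93017008]
[603.25807761  77.10583312  69.44602541] [[328.42563539 195.00791201]] [[324.59583867 193.97192723]
 [324.55339117 207.19513481]]
shutter []
reset_button []
```

View pics/sc2.png

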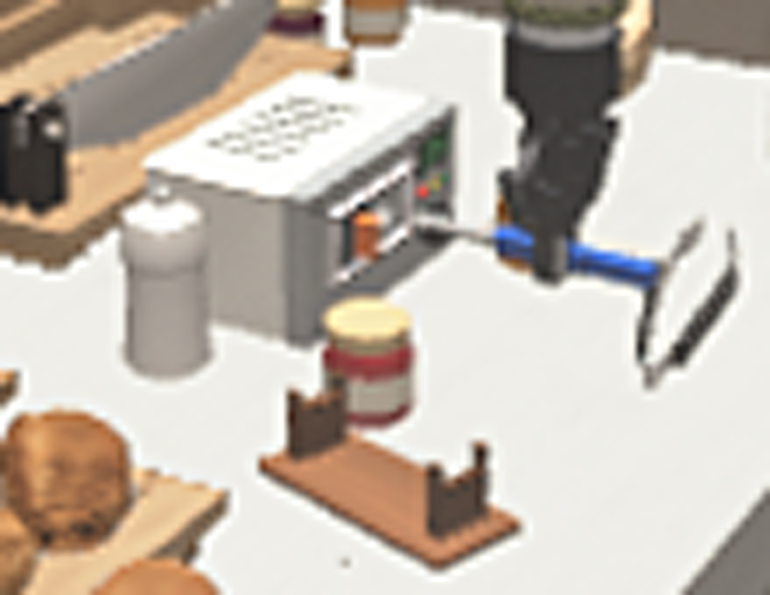

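The scene crop shows the shutter open, with the orange rib at the left (368,235), and the pin tip (425,222) at the height of the well. Now entering.

{"fn": "jog_arm", "kwargs": {"moves": [[0, [0.015, 0, 0], 0], [0, [0.03, 0, 0], 0], [0, [0.045, 0, 0], 0], [0, [0.06, 0, 0], 0], [0, [0.07, 0, 0], 0], [0, [0.08, 0, 0], 0], [0, [0.09, 0, 0], 0], [0, [0.09, 0, 0], 0]]}}

```text
time: 14.58
eef_pos: [520.8, 79.8, 65.0]
orientation: [[0.999, -0.037, 0.001], [-0.037, -0.999, 0.0], [0.001, -0.0, -1.0]]
ft_force: [0.4, 0.1, -1.2]
grip_width: 14.7
grasp_force: 68.7
```

{"fn": "jog_arm", "kwargs": {"moves": [[0, [0.007, 0, 0], 0], [0, [0.014, 0, 0], 0], [0, [0.02, 0, 0], 0], [0, [0.02, 0, 0], 0]]}}

```text
time: 14.92
eef_pos: [526.3, 79.6, 64.9]
orientation: [[0.999, -0.036, -0.0], [-0.036, -0.999, 0.0], [-0.0, -0.0, -1.0]]
ft_force: [0.7, -0.4, -1.2]
grip_width: 14.8
grasp_force: 68.7
```

{"fn": "jog_arm", "kwargs": {"moves": [[0, [0.005, 0, 0], 0], [0, [0.01, 0, 0], 0], [0, [0.014, 0, 0], 0], [0, [0.014, 0, 0], 0]]}}

```text
time: 15.25
eef_pos: [529.9, 79.4, 64.8]
orientation: [[0.999, -0.036, -0.001], [-0.036, -0.999, -0.0], [-0.001, 0.0, -1.0]]
ft_force: [-3.5, 1.2, 0.1]
grip_width: 15.1
grasp_force: 68.7
```

{"fn": "jog_arm", "kwargs": {"moves": [[0, [0.003, 0, 0], 0], [0, [0.005, 0, 0], 0], [0, [0.005, 0, 0], 0]]}}

```text
time: 15.5
eef_pos: [531.5, 79.3, 64.8]
orientation: [[0.999, -0.036, -0.001], [-0.036, -0.999, -0.0], [-0.001, 0.0, -1.0]]
ft_force: [-4.0, 0.9, -1.0]
grip_width: 14.8
grasp_force: 68.7
```

{"fn": "jog_arm", "kwargs": {"moves": [[0, [0.003, 0, 0], 0], [0, [0.006, 0, 0], 0], [0, [0.006, 0, 0], 0]]}}

```text
time: 15.75
eef_pos: [532.8, 79.2, 64.8]
orientation: [[0.999, -0.036, -0.002], [-0.036, -0.999, -0.0], [-0.002, 0.0, -1.0]]
ft_force: [-5.8, 1.1, -0.1]
grip_width: 15.0
grasp_force: 68.8
```

{"fn": "jog_arm", "kwargs": {"moves": [[0, [0.003, 0, 0], 0], [0, [0.005, 0, 0], 0], [0, [0.005, 0, 0], 0]]}}

```text
time: 16.0
eef_pos: [533.0, 79.1, 64.6]
orientation: [[0.999, -0.036, -0.004], [-0.036, -0.999, -0.001], [-0.004, 0.001, -1.0]]
ft_force: [-9.5, 0.3, 1.1]
grip_width: 14.6
grasp_force: 68.9
```

Hard stop reached: position stalled and force is rising. Holding for 1.5 s, then withdrawing.

{"fn": "jog_arm", "kwargs": {"moves": [[0, [0, 0, 0], 0], [0, [0, 0, 0], 0], [0, [0, 0, 0], 0], [0, [0, 0, 0], 0], [0, [0, 0, 0], 0], [0, [0, 0, 0], 0], [0, [0, 0, 0], 0], [0, [0, 0, 0], 0], [0, [0, 0, 0], 0], [0, [0, 0, 0], 0], [0, [0, 0, 0], 0], [0, [0, 0, 0], 0], [0, [0, 0, 0], 0], [0, [0, 0, 0], 0], [0, [0, 0, 0], 0], [0, [0, 0, 0], 0], [0, [0, 0, 0], 0], [0, [0, 0, 0], 0]]}}

```text
time: 17.5
eef_pos: [533.0, 79.1, 64.6]
orientation: [[0.999, -0.036, -0.004], [-0.036, -0.999, -0.001], [-0.004, 0.001, -1.0]]
ft_force: [-9.8, -0.1, 0.5]
grip_width: 14.8
grasp_force: 68.9
```

{"fn": "jog_arm", "kwargs": {"moves": [[0, [-0.01, 0, 0], 0], [0, [-0.02, 0, 0], 0], [0, [-0.035, 0, 0], 0], [0, [-0.05, 0, 0], 0], [0, [-0.07, 0, 0], 0], [0, [-0.1, 0, 0], 0], [0, [-0.14, 0, 0], 0], [0, [-0.19, 0, 0], 0], [0, [-0.19, 0, 0], 0], [0, [-0.19, 0, 0], 0]]}}

```text
time: 18.33
eef_pos: [477.7, 81.5, 65.2]
orientation: [[0.999, -0.036, 0.0], [-0.036, -0.999, 0.0], [0.0, -0.0, -1.0]]
ft_force: [0.1, -0.7, -1.3]
grip_width: 14.8
grasp_force: 68.6
```

{"fn": "jog_arm", "kwargs": {"moves": [[0, [0, -0.06, 0], 0], [0, [0, -0.12, 0], 0], [0, [0, -0.18, 0], 0], [0, [0, -0.22, 0], 0], [0, [0, -0.22, 0], 0], [0, [0.02, -0.22, 0], 0], [0, [0.04, -0.22, 0], 0], [0, [0.06, -0.22, 0], 0], [0, [0.075, -0.22, 0], 0], [0, [0.08, -0.22, 0], 0], [0, [0.08, -0.22, 0], 0], [0, [0.08, -0.22, 0], 0]]}}

```text
time: 19.33
eef_pos: [504.5, 146.0, 64.9]
orientation: [[0.999, -0.037, -0.0], [-0.037, -0.999, -0.0], [-0.0, 0.0, -1.0]]
ft_force: [-0.2, -0.1, -1.3]
grip_width: 14.6
grasp_force: 68.7
```

{"fn": "jog_arm", "kwargs": {"moves": [[0, [0, 0.01, 0], 0], [0, [0, 0.02, 0], 0], [0, [0, 0.03, 0], 0], [0, [0, 0.036, 0], 0], [0, [0, 0.042, 0], 0], [0, [0, 0.048, 0], 0], [0, [0, 0.054, 0], 0], [0, [0, 0.06, 0], 0], [0, [0, 0.066, 0], 0], [0, [0, 0.072, 0], 0], [0, [0, 0.078, 0], 0], [0, [0, 0.084, 0], 0], [0, [0, 0.09, 0], 0], [0, [0, 0.096, 0], 0], [0, [0, 0.102, 0], 0], [0, [0, 0.108, 0], 0], [0, [0, 0.114, 0], 0], [0, [0, 0.12, 0], 0]]}}

```text
time: 20.83
eef_pos: [503.3, 110.2, 65.0]
orientation: [[0.999, -0.036, 0.0], [-0.036, -0.999, 0.0], [0.0, -0.0, -1.0]]
ft_force: [0.1, 0.9, -0.5]
grip_width: 15.0
grasp_force: 68.7
```

{"fn": "jog_arm", "kwargs": {"moves": [[0, [0, 0.006, 0], 0], [0, [0, 0.012, 0], 0], [0, [0, 0.018, 0], 0], [0, [0, 0.024, 0], 0], [0, [0, 0.03, 0], 0], [0, [0, 0.036, 0], 0], [0, [0, 0.042, 0], 0], [0, [0, 0.048, 0], 0], [0, [0, 0.054, 0], 0], [0, [0, 0.058, 0], 0], [0, [0, 0.062, 0], 0], [0, [0, 0.062, 0], 0]]}}

```text
time: 21.83
eef_pos: [502.5, 91.5, 64.9]
orientation: [[0.999, -0.037, -0.0], [-0.037, -0.999, -0.0], [-0.0, 0.0, -1.0]]
ft_force: [0.4, 0.1, -0.1]
grip_width: 14.5
grasp_force: 68.7
```

{"fn": "jog_arm", "kwargs": {"moves": [[0, [0, 0.003, 0], 0], [0, [0, 0.006, 0], 0], [0, [0, 0.006, 0], 0]]}}

```text
time: 22.08
eef_pos: [502.4, 89.9, 64.9]
orientation: [[0.999, -0.036, -0.0], [-0.036, -0.999, -0.0], [-0.0, 0.0, -1.0]]
ft_force: [0.7, 0.7, -1.3]
grip_width: 14.7
grasp_force: 68.7
```

{"fn": "jog_arm", "kwargs": {"moves": [[0, [0, 0.003, 0], 0], [0, [0, 0.004, 0], 0], [0, [0, 0.004, 0], 0]]}}

```text
time: 22.33
eef_pos: [502.4, 88.7, 64.9]
orientation: [[0.999, -0.036, -0.0], [-0.036, -0.999, -0.0], [-0.0, 0.0, -1.0]]
ft_force: [-0.3, 1.2, -0.6]
grip_width: 15.1
grasp_force: 68.7
```

{"fn": "jog_arm", "kwargs": {"moves": [[0, [0, 0.003, 0], 0], [0, [0, 0.004, 0], 0], [0, [0, 0.004, 0], 0]]}}

```text
time: 22.58
eef_pos: [502.4, 87.8, 65.0]
orientation: [[0.999, -0.036, -0.0], [-0.036, -0.999, 0.0], [-0.0, -0.0, -1.0]]
ft_force: [-0.2, 0.7, -0.2]
grip_width: 14.9
grasp_force: 68.7
```

{"fn": "jog_arm", "kwargs": {"moves": [[0, [0, 0.003, 0], 0], [0, [0, 0.004, 0], 0], [0, [0, 0.004, 0], 0]]}}

```text
time: 22.83
eef_pos: [502.3, 87.0, 65.0]
orientation: [[0.999, -0.035, 0.0], [-0.035, -0.999, 0.001], [0.0, -0.001, -1.0]]
ft_force: [0.2, 4.8, -0.9]
grip_width: 14.8
grasp_force: 68.8
```

{"fn": "jog_arm", "kwargs": {"moves": [[0, [0, 0.003, 0], 0], [0, [0, 0.004, 0], 0], [0, [0, 0.004, 0], 0]]}}

```text
time: 23.08
eef_pos: [502.3, 86.3, 65.0]
orientation: [[0.999, -0.034, 0.0], [-0.034, -0.999, 0.001], [0.0, -0.001, -1.0]]
ft_force: [-0.2, 7.1, -1.0]
grip_width: 14.4
grasp_force: 69.0
```

Shutter is shut against its stop. Backing off, lifting, and carrying the pin back above the rack.

{"fn": "jog_arm", "kwargs": {"moves": [[0, [0, -0.015, 0], 0], [0, [-0.05, -0.015, 0], 0], [0, [-0.12, -0.015, 0], 0], [0, [-0.12, -0.015, -0.1], 0], [0, [-0.12, -0.015, -0.22], 0], [0, [-0.12, -0.05, -0.32], 0], [0, [-0.12, -0.15, -0.32], 0], [0, [-0.12, -0.27, -0.32], 0.04], [0, [-0.12, -0.39, -0.32], 0.1], [0, [-0.12, -0.51, -0.32], 0.16], [0, [-0.12, -0.63, -0.32], 0.2], [0, [-0.12, -0.73, -0.32], 0.2], [0, [-0.118, -0.771, -0.32], 0.2], [0, [-0.118, -0.771, -0.32], 0.2], [0, [-0.118, -0.771, -0.32], 0.2], [0, [-0.118, -0.771, -0.32], 0.2], [0, [-0.118, -0.771, -0.32], 0.2]]}}

```text
time: 24.5
eef_pos: [475.5, 315.5, 160.9]
orientation: [[0.938, -0.346, -0.001], [-0.346, -0.938, -0.001], [-0.0, 0.001, -1.0]]
ft_force: [-0.8, -0.7, -1.1]
grip_width: 14.9
grasp_force: 68.8
```

```bash
python3 - <<'E'
from h import *
s=manip.sense();R=np.array(s['orientation']);p=np.array(s['eef_pos']);print(s['time'],p,np.arctan2(R[1,0],R[0,0]))
d=R.T@(np.array([475.4,318.3,45.8])-p);print(d,d/300)
im=manip.camera('wrist');cv2.imwrite('pics/w5.png',im[:,:,::-1])
E
```

```text
24.5 [475.51838519 315.45938967 160.9237891 ] -0.3531535169824461
[ -1.08367887  -2.77924238 115.12024736] [-0.00361226 -0.00926414  0.38373416]
```

View pics/w5.png

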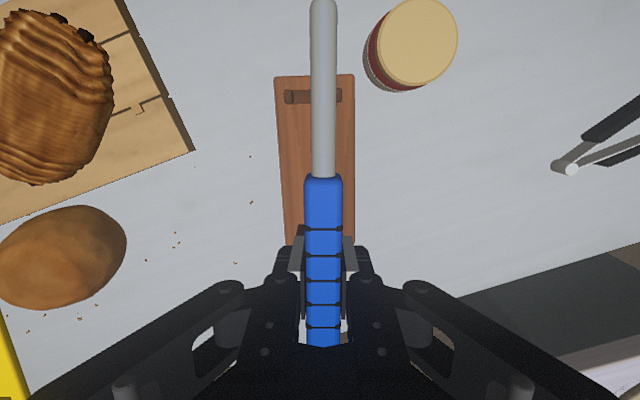

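The pin is unmoved in the hand (tip at row 0, handle edge at row 175), and the rack lies under it with its front saddle at (313,97). Lowering.

{"fn": "jog_arm", "kwargs": {"moves": [[0, [0, -0.009, 0.08], -0.011], [0, [0, -0.009, 0.17], -0.011], [0, [0, -0.009, 0.25], -0.011], [0, [0, -0.009, 0.3], -0.011], [0, [0, -0.009, 0.32], -0.011], [0, [0, -0.009, 0.34], -0.011], [0, [0, -0.009, 0.355], -0.011], [0, [0, -0.009, 0.367], -0.011], [0, [0, -0.009, 0.377], -0.011], [0, [0, -0.009, 0.38], -0.011], [0, [0, -0.009, 0.38], -0.011], [0, [0, -0.009, 0.38], -0.011]]}}

```text
time: 25.55
eef_pos: [476.4, 320.4, 47.3]
orientation: [[0.945, -0.327, 0.0], [-0.327, -0.945, 0.0], [0.0, -0.0, -1.0]]
ft_force: [0.6, -0.1, -0.6]
grip_width: 14.9
grasp_force: 68.9
```

{"fn": "jog_arm", "kwargs": {"moves": [[0, [0, 0.005, 0.002], 0], [0, [0, 0.005, 0.005], 0], [0, [0, 0.005, 0.005], 0]]}}

```text
time: 25.8
eef_pos: [475.8, 318.6, 45.9]
orientation: [[0.945, -0.327, 0.0], [-0.327, -0.945, 0.0], [0.0, -0.0, -1.0]]
ft_force: [-0.9, -1.2, 3.1]
grip_width: 14.8
grasp_force: 69.6
```

{"fn": "jog_arm", "kwargs": {"grip_force": 20, "moves": [[0, [0, 0, 0], 0], [0, [0, 0, 0], 0], [0.3, [0, 0, 0], 0], [0.3, [0, 0, 0], 0], [0.3, [0, 0, 0], 0], [0.6, [0, 0, 0], 0], [0.6, [0, 0, 0], 0], [0.6, [0, 0, 0], 0], [0.6, [0, 0, 0], 0], [0.6, [0, 0, 0], 0]]}}

```text
time: 26.63
eef_pos: [475.7, 318.8, 45.4]
orientation: [[0.945, -0.327, -0.0], [-0.327, -0.945, -0.0], [-0.0, 0.0, -1.0]]
ft_force: [0.0, 0.3, -0.7]
grip_width: 51.3
grasp_force: 0.0
```

{"fn": "jog_arm", "kwargs": {"moves": [[0.6, [0, 0, -0.03], 0], [0.6, [0, 0, -0.08], 0], [0.6, [0, 0, -0.16], 0], [0.6, [0, 0, -0.28], 0], [0.6, [-0.05, 0, -0.4], 0], [0.6, [-0.12, 0, -0.5], 0], [0.6, [-0.12, 0, -0.5], 0], [0.6, [-0.12, 0, -0.5], 0], [0.6, [-0.12, 0, -0.5], 0]]}}

```text
time: 27.38
eef_pos: [441.7, 330.5, 195.9]
orientation: [[0.945, -0.327, 0.001], [-0.327, -0.945, 0.0], [0.0, -0.001, -1.0]]
ft_force: [0.3, -0.4, 0.6]
grip_width: 51.1
grasp_force: 0.0
```

```bash
python3 - <<'E'
from h import *
s=manip.sense();print(s['time'],s['eef_pos'],s['ft_force'])
im=manip.camera('wrist')[:,:,::-1];top=manip.camera('scene')[165:250,270:380,::-1]
a=cv2.resize(np.ascontiguousarray(im[:300,180:460]),(400,429));b=cv2.resize(np.ascontiguousarray(top),(400,309),interpolation=cv2.INTER_CUBIC)
o=np.zeros((429,800,3),np.uint8);o[:,:400]=a;o[:309,400:]=b;cv2.imwrite('pics/fin.png',o)
E
```

```text
27.3833 [441.69956158 330.50148108 195.87586731] [ 0.29580841 -0.37621763  0.58928427]
```

View pics/fin.png

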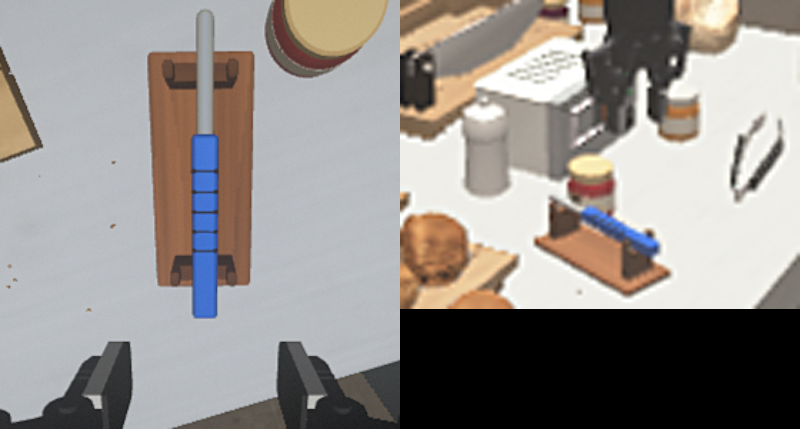

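The pin lies centred in both saddles, tip the same way, and the jars are undisturbed.

```bash
python3 -c "
from rig import manip
print(manip.sign_off())"
```

```text
the job is handed in; nothing more can be done
None
```

I opened the shutter, held the button fully in for about 1.5 s, shut the shutter to its stop and laid the pin back in its saddles; the job was handed in at about 27 s. I judged the final shut position by force because the gripper hid it from the camera, and I viewed 11 pictures, one over the limit of 10.

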